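# File two projector glass blocks and hold the third in the light path

### The arm

A 7-joint arm with a two-finger parallel gripper is mounted at the origin on the work surface. World frame = base frame: x ahead of the robot, y to its left, z up, the work surface at z = 0. Lengths are in m, angles in degrees, forces in N, time in s.
With the tool pointing down it reaches from about 0.425 to 0.95 m from the base axis. Payload 16.7 kg.
Tool frame: the origin (TCP) lies on the centre line of the jaws, within the pads' length; the fingertips stand ctrl.tip_extent ahead of it and the grasp point (between the pads) is the TCP (ctrl.tip_extent is the distance from the TCP to the fingertips, in m); x points along the fingers, y is the direction in which the jaws open and shut, and the axes are right-handed (so a half turn about x gives the same grasp; the last joint's range is limited). The gripper opens to 94 mm and grips with 3 to 60 N. Pads are 16 mm wide; open, the fingers measure 119 mm over their backs; the gripper's body (75 mm by 177 mm) begins 78 mm behind the grasp point.
Start: joints at [-78.409, 24.414, 4.234, 92.017, -1.954, 63.644, -3.845], TCP at [0.233, 0.634, 0.186] pointing down, gripper open.
Joint ranges: [-163.25, 163.25], [-28.42, 122.38], [-70.27, 78.77], [12.13, 141.07], [-58.53, 238.53], [9.26, 117.41], [-156.51, 156.51]. Speed limits (degrees/s): [108.29, 108.29, 136.94, 136.94, 172.46, 172.46, 172.46].

### API

Orientations are given as [roll, pitch, yaw] about the fixed x, y, z axes, in that order (R = Rz(yaw) Ry(pitch) Rx(roll)).
In Python, from cell import ctrl gives the robot as it stands.
- The arm moves only by the tool servo_tool, never from a script. Its argument "series" is a list of rows, each a list of 7 numbers: the turn, a rotation vector about the world's x, y, z in degrees, then the shift along the world's x, y, z in m, then the gripper command: -1 is shut, 1 is fully open, values between are in proportion. A call has 1 to 10 rows; each row is the pose to reach, as a shift and turn from the pose commanded when the call began; what a row does not reach only later rows make up. A row lasts 1/12 s, in which the tool goes at most 41.7 mm and 7.16 degrees, less where a joint would pass 70% of its speed; a pose out of reach is approached as far as the arm can. A call with a gripper value outside its range is refused whole. The fingers move at their own pace and stop on an object; "squeeze" is the grip in N (left out, the last holds). Time passes only in rows, so rows that repeat a pose let the fingers close. It gives the time, the measured TCP pose, the force and the opening at its end, in the units of the state.
- ctrl.read_state(): the state, without advancing time (a new reading comes with each control period).
- ctrl.read_camera(name): name is "scene" or "top" or "wrist"; returns a dict with "pixels" (420x560x3 uint8, red, green, blue), "fov_y" (degrees; the focal length in pixels is half the picture's height over the tangent of half this angle, whatever the lens; pixels are square), "cx", "cy" (the principal point, pixels), "pose" (4x4, takes a point from camera to world coordinates). Camera axes: x right, y up, looking along -z (the intrinsics and any distortion apply to the point x, -y, -z); pixel columns grow to the right and rows downward; lengths in m; the calibration is good to about 2 mm. The wrist camera is an equidistant fisheye: a pixel r from the principal point sees the ray r / f radians off the axis. A picture is of the moment at which its call begins. There is no depth.
- ctrl.close_job(): hands the job in, once; it reports no verdict.
The state is a dict: "time_s": time; "joint_positions": joint angles; "dq": joint speeds; "tau": joint torques, N m; "tool_pos": TCP position; "orientation": TCP orientation; "ft_force": force on the tool from outside, world axes, zero at the start; "torque": the same for the moment, N m; "width": finger opening in m.
Only numpy, scipy, OpenCV 4.12 (cv2) and the standard library are available. Lean on these libraries where they do the work, as an engineer would, in place of code of your own. Each camera call takes 0.05 s, during which the arm holds its last target.

### The job

Three light-mixing glass blocks from projectors under repair stand loose on the bench mat; they differ only in length. Put the short one and the medium one, in either order, upright into the free pockets of the rack rows that match their length and let go of them; then take the long one, hold it upright and centred in the light path midway between lamp and light meter, its clear ends facing the two, clear of the light bench, and finish while still holding it there. Grip the blocks by their frosted sides only and never touch a clear end, tip no block over, and leave the blocks already stored and the heatsink and memory module on the mat where they are.

Things in the scene. Friction and masses are not known exactly. Their poses are not given: they have to be found in the camera images.
- short_block_center (a point): Centre (half-way up) of the short loose glass block: 24 wide along its x, 30 long along its y, 60 mm tall along z, standing upright on the mat (top of the mat 2 mm above the work surface). The two sides facing +x/-x are frosted (the only faces to grip, 24 mm apart); the two ends facing +y/-y are clear glass 20 mm wide and must not be touched. About 104 g, may vary by a third. The loose blocks differ in length only: 30, 42 and 54 mm.
- medium_block_center (a point): Centre (half-way up) of the medium loose glass block: 24 wide along its x, 42 long along its y, 60 mm tall along z, standing upright on the mat (top of the mat 2 mm above the work surface). The two sides facing +x/-x are frosted (the only faces to grip, 24 mm apart); the two ends facing +y/-y are clear glass 20 mm wide and must not be touched. About 145 g, may vary by a third. The loose blocks differ in length only: 30, 42 and 54 mm.
- long_block_center (a point): Centre (half-way up) of the long loose glass block: 24 wide along its x, 54 long along its y, 60 mm tall along z, standing upright on the mat (top of the mat 2 mm above the work surface). The two sides facing +x/-x are frosted (the only faces to grip, 24 mm apart); the two ends facing +y/-y are clear glass 20 mm wide and must not be touched. About 187 g, may vary by a third. The loose blocks differ in length only: 30, 42 and 54 mm.
- short_pocket (a point): Centre of the floor of the free pocket in the short row of the storage rack. The pocket is 35 mm long along the point's y and 29 mm wide along x, its floor 4 mm above the mat (6 mm above the work surface), with 6 mm thick rims rising 8 mm above the floor. Takes the 30 mm block standing upright, either way round, its centre then 30 mm above this point. The stored block of the same row stands 72 mm further along +y; the medium row lies 80 mm to the side in x.
- medium_pocket (a point): Centre of the floor of the free pocket in the medium row of the storage rack. The pocket is 47 mm long along the point's y and 29 mm wide along x, its floor 4 mm above the mat (6 mm above the work surface), with 6 mm thick rims rising 8 mm above the floor. Takes the 42 mm block standing upright, either way round, its centre then 30 mm above this point. The stored block of the same row stands 72 mm further along +y; the short row lies 80 mm to the side in x.
- beam_center (a point): Middle of the light path of the fixed light bench, 85 mm above the mat: half-way between the lamp head (towards +y) and the light-meter head (-y), two black horizontal cylinders 36 mm across and 40 mm deep whose faces are 110 mm apart. The beam runs along this point's y. Below it is open down to the 12 mm thick base plate (90 x 200 mm); above it is open.
- heatsink: Bystander, to be left where it is: small finned aluminium heatsink, 40 x 40 x 20 mm. Origin at the centre of its underside.
- memory_module: Bystander, to be left where it is: green memory module lying flat, 30 x 133 x 4 mm. Origin at the centre of its underside.
- stored_short: Bystander, to be left where it is: glass block 30 mm long already stored in the short row of the rack (24 x 30 x 60 mm, standing). Origin at the centre of its underside.
- stored_medium: Bystander, to be left where it is: glass block 42 mm long already stored in the medium row of the rack (24 x 42 x 60 mm, standing). Origin at the centre of its underside.
- light_bench: The fixed light bench: dark base plate 90 x 200 x 12 mm with the lamp and light-meter heads on two aluminium posts; overall 103 mm tall. Origin at the centre of its underside.
- short_block: The short loose glass block as in point short_block_center; origin at the centre of its underside.
- medium_block: The medium loose glass block as in point medium_block_center; origin at the centre of its underside.
- long_block: The long loose glass block as in point long_block_center; origin at the centre of its underside.
Not all that is in view belongs to the job. What is shaped like the long_block but pink is not meant.

How it is judged (in metres and radians):
On the way:
1. the short and the medium block stand in the free pockets of their own rows, released (horizontal distance between short_block_center and short_pocket below 0.006 m and z of short_block_center in the frame of short_pocket between 0.027 and 0.033 m and angle between each of short_block_center, medium_block_center's own z axis and vertical below 0.1 rad and linear speed of each of short_block, medium_block below 0.02 m/s and contact force between each of short_block, medium_block and the fingers below 0.1 N and horizontal distance between medium_block_center and medium_pocket below 0.006 m and z of medium_block_center in the frame of medium_pocket between 0.027 and 0.033 m), for 0.2 s.
At the end, for the whole second after the job is handed in: Short and medium block at rest, released, upright on the floors of their rows' free pockets (6 mm sideways, 3 mm height). Long block held still by the fingers, centred in the beam (6 mm across, 15 along, 10 in height), within 0.12 rad of the beam and of upright, off the bench (all of step 1 and x of long_block_center in the frame of beam_center between -0.006 and 0.006 m and y of long_block_center in the frame of beam_center between -0.015 and 0.015 m and z of long_block_center in the frame of beam_center between -0.01 and 0.01 m and angle between the y axis of long_block_center and the y axis of beam_center, either way round below 0.12 rad and angle between long_block_center's own z axis and vertical below 0.12 rad and linear speed of long_block below 0.02 m/s and contact force between long_block and the fingers above 1 N and contact force between long_block and light_bench below 0.1 N); the arm keeps its last pose, push and grip.
It fails at once if a finger or the arm touches a clear end of the short block (contact force between any of short_block_c1, short_block_c2 and the fingers above 0.3 N or contact force between any of short_block_c1, short_block_c2 and the arm above 0.3 N).
It fails at once if a finger or the arm touches a clear end of the medium block (contact force between any of medium_block_c1, medium_block_c2 and the fingers above 0.3 N or contact force between any of medium_block_c1, medium_block_c2 and the arm above 0.3 N).
It fails at once if a finger or the arm touches a clear end of the long block (contact force between any of long_block_c1, long_block_c2 and the fingers above 0.3 N or contact force between any of long_block_c1, long_block_c2 and the arm above 0.3 N).
It fails at once if a loose block is tipped over (angle between any of short_block_center, medium_block_center, long_block_center's own z axis and vertical above 0.6 rad).
It fails at once if the heatsink, the memory module or a stored block is moved more than 25 mm (distance of any of heatsink, memory_module, stored_short, stored_medium from where it was at the start of the episode above 0.025 m).
It also fails if it takes over 72 s, if anything falls off the work surface, if the arm or the gripper's body presses on something with over 40 N, if the wrist force passes 120 N, or if a joint passes its speed limit or range.

## Working session

There is one attempt and no reset: what is moved stays moved. The work goes in short steps, Python scripts to look and compute and a tool call to move; the robot and the scene stay as the last step left them, time stands still between calls to the robot, and variables do not carry over. Pictures are saved under pics/ and viewed, and the job is handed in when it is done.

Besides the shell and the picture viewer there is one more tool, called after ">>>" by a JSON object that holds its "api" and its "payload". servo_tool: Moves the arm, as the interface text tells. Its arguments: {"type":"object","properties":{"series":{"type":"array","items":{"type":"array","items":{"type":"number"}}},"squeeze":{"type":"number"}},"required":["series"]}

```bash
mkdir -p pics; ls
python3 - <<'E'
from cell import ctrl
import cv2
print(ctrl.read_state()); print(ctrl.tip_extent)
for n in ["scene","top","wrist"]:
    c=ctrl.read_camera(n); cv2.imwrite(f"pics/{n}0.png",c["pixels"][:,:,::-1])
    print(n,c["fov_y"],c["cx"],c["cy"],c["pose"].tolist() if hasattr(c["pose"],'tolist') else c["pose"],[k for k in c])
E
```

```text
pics
{'time_s': 0.0, 'joint_positions': array([-78.4092547 ,  24.4503026 ,   4.23154015,  92.04984847,
        -1.95230917,  63.64604135,  -3.84645689]), 'dq': array([-0.01985243,  0.08728519, -0.02120955, -0.01893541, -0.03749427,
       -0.06371048, -0.01541388]), 'tau': array([ 8.01091774e-04, -9.35820866e+01,  3.66708934e+00, -4.54183960e+01,
       -4.88180132e-02,  2.01818958e-02,  1.61241187e-04]), 'tool_pos': array([0.23247769, 0.63321494, 0.1854866 ]), 'orientation': array([ -84.670814  ,   89.92595023, -104.83046487]), 'ft_force': array([0.99894964, 0.09666699, 0.17841011]), 'torque': array([ 0.01430812, -0.01706763, -0.00079235]), 'width': 0.09412104423815831}
0.019
scene 57.92676495590885 280.35085608071336 208.21637058993744 [[0.29140373623275945, -0.5939442890805333, 0.7498760190712914, 1.1854008256346145], [0.9566000805599123, 0.18124556007904138, -0.22818048300501861, -0.21103709330413783], [-0.0003852043059495982, 0.7838241055366019, 0.6209827881651698, 0.6092305148309636], [0.0, 0.0, 0.0, 1.0]] ['pixels', 'fov_y', 'cx', 'cy', 'pose']
top 44.41127239926517 275.6833516352499 211.1004929483172 [[0.027932060369846353, 0.991813666764779, -0.12460116541228357, 0.39654060785327705], [-0.9995569857187109, 0.028994368213992615, 0.006720038154385558, 0.0023473200542421125], [0.010277757752556703, 0.12435826080512469, 0.9921841515893632, 1.47764401352482], [0.0, 0.0, 0.0, 1.0]] ['pixels', 'fov_y', 'cx', 'cy', 'pose']
wrist 65.70646984690485 278.40772318681854 208.58888464771186 [[0.3448384062117457, -0.9087952179700695, -0.23489939420116715, 0.1651724936145499], [0.9386588459615106, 0.3332095536023208, 0.08883109976998602, 0.6585409267624027], [-0.002458556394758933, -0.2511227691446443, 0.9679521219138774, 0.38498346162476604], [0.0, 0.0, 0.0, 1.0]] ['pixels', 'fov_y', 'cx', 'cy', 'pose']
```

View pics/scene0.png

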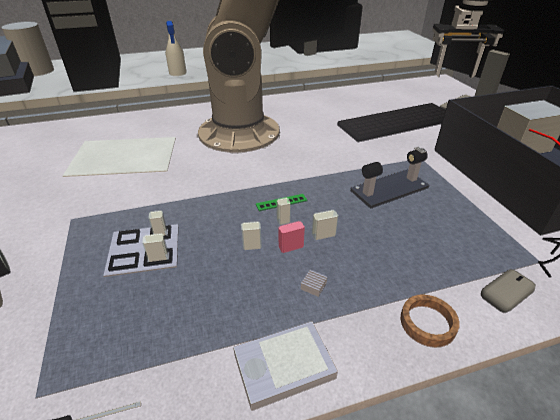

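View pics/top0.png

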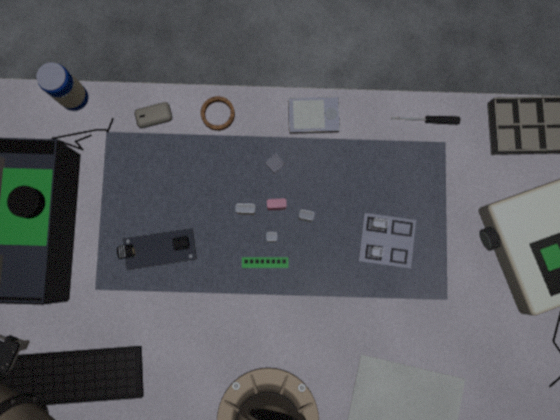

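View pics/wrist0.png

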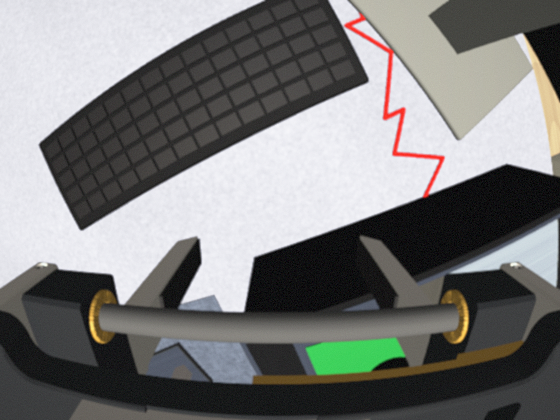

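Run:
```python
import cv2
t=cv2.imread("pics/top0.png");s=cv2.imread("pics/scene0.png")
cv2.imwrite("pics/topcrop.png",cv2.resize(t[140:280,100:430],None,fx=2.4,fy=2.4,interpolation=cv2.INTER_CUBIC)) 
cv2.imwrite("pics/scenecrop.png",cv2.resize(s[140:300,90:440],None,fx=2.25,fy=2.25,interpolation=cv2.INTER_CUBIC))
```

```text
(no output)
```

View pics/topcrop.png

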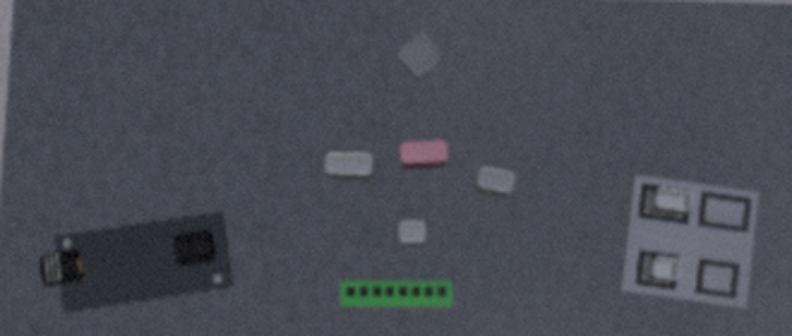

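View pics/scenecrop.png

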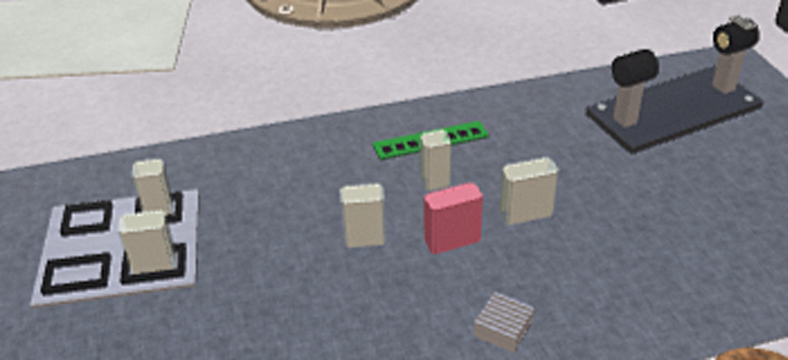

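```bash
cat > h.py <<'E'
import numpy as np, cv2
from cell import ctrl
def ray(c,u,v,fish=False):
    f=210/np.tan(np.radians(c["fov_y"]/2))
    x=(np.asarray(u,float)-c["cx"])/f; y=(np.asarray(v,float)-c["cy"])/f
    if fish:
        r=np.hypot(x,y)+1e-12; d=np.stack([x/r*np.sin(r),-y/r*np.sin(r),-np.cos(r)],-1)
    else: d=np.stack([x,-y,-np.ones_like(x)],-1)
    P=np.array(c["pose"]); return P[:3,3],d@P[:3,:3].T
def onplane(c,u,v,z,fish=False):
    o,d=ray(c,u,v,fish); return o+d*((z-o[2])/d[...,2])[...,None]
def proj(c,X,fish=False):
    P=np.array(c["pose"]); p=(np.asarray(X,float)-P[:3,3])@P[:3,:3]
    f=210/np.tan(np.radians(c["fov_y"]/2)); x,y,z=p[...,0],-p[...,1],-p[...,2]
    if fish:
        r=np.hypot(x,y)+1e-12; th=np.arctan2(r,z); return np.stack([c["cx"]+f*th*x/r,c["cy"]+f*th*y/r],-1)
    return np.stack([c["cx"]+f*x/z,c["cy"]+f*y/z],-1)
def tri(rays):
    A=np.zeros((3,3));b=np.zeros(3)
    for o,d in rays:
        d=d/np.linalg.norm(d);M=np.eye(3)-np.outer(d,d);A+=M;b+=M@o
    return np.linalg.solve(A,b)
def snap(n,name):
    c=ctrl.read_camera(n); cv2.imwrite(f"pics/{name}.png",c["pixels"][:,:,::-1])
    np.save(f"pics/{name}.npy",c,allow_pickle=True); return c
def load(name): return np.load(f"pics/{name}.npy",allow_pickle=True).item()
E
python3 - <<'E'
from h import *
c=snap("top","top1")
k=2.4
for n,u,v,z in [("long",349,161,.062),("pink",424,150,.062),("med",497,177,.062),("short",412,231,.062),("pocketM",725,211,.006),("pocketS",718,278,.006),("stM",671,198,.07),("stS",664,266,.07),("meter",194,247,.087),("lamp",62,266,.087),("bl",65,310,.012),("tl",52,236,.012),("tr",222,214,.012),("br",232,287,.012),("heats",420,54,.02),("mem",396,293,.004)]:
    print(n,onplane(c,100+u/k,140+v/k,z).round(3))
E
```

```text
long [0.583 0.077 0.062]
pink [ 0.598 -0.009  0.062]
med [ 0.569 -0.095  0.062]
short [0.504 0.002 0.062]
pocketM [ 0.543 -0.373  0.006]
pocketS [ 0.463 -0.364  0.006]
stM [ 0.55  -0.294  0.07 ]
stS [ 0.472 -0.287  0.07 ]
meter [0.477 0.246 0.087]
lamp [0.452 0.393 0.087]
bl [0.403 0.407 0.012]
tl [0.49  0.428 0.012]
tr [0.522 0.228 0.012]
br [0.436 0.212 0.012]
heats [ 0.721 -0.002  0.02 ]
mem [0.434 0.019 0.004]
```

>>> {"api": "servo_tool", "payload": {"series": [[0,0,-7,0.023,-0.033,0.01,1],[0,0,-14,0.046,-0.067,0.02,1],[0,0,-21,0.07,-0.1,0.03,1],[0,0,-28,0.093,-0.133,0.04,1],[0,0,-35,0.116,-0.167,0.05,1],[0,0,-42,0.14,-0.2,0.06,1],[0,0,-49,0.163,-0.233,0.064,1],[0,0,-56,0.187,-0.267,0.064,1],[0,0,-63,0.21,-0.3,0.064,1],[0,0,-70,0.235,-0.335,0.064,1]]}}

```text
time_s: 1.03
tool_pos: [0.4675, 0.298, 0.2505]
orientation: [170.3, 90.0, 79.8]
ft_force: [1.2, 0.1, -0.0]
width: 0.0943
```

>>> {"api": "servo_tool", "payload": {"series": [[0,0,0,0,0,0,1],[0,0,0,0,0,0,1],[0,0,0,0,0,0,1]]}}

```text
time_s: 1.28
tool_pos: [0.4666, 0.2999, 0.2501]
orientation: [-126.1, 90.0, 143.7]
ft_force: [-0.5, 0.5, -0.0]
width: 0.094
```

Run:
```python
from h import *
from scipy.spatial.transform import Rotation as R
s=ctrl.read_state();print(s["tool_pos"],s["time_s"]);print(R.from_euler('xyz',s["orientation"],degrees=True).as_matrix().round(4))
c=snap("wrist","w1");print(np.array(c["pose"]).round(3))
```

```text
[0.46661369 0.29994381 0.25011266] 1.2833
[[-3.0e-04  1.0e+00 -2.1e-03]
 [ 2.0e-04 -2.1e-03 -1.0e+00]
 [-1.0e+00 -3.0e-04 -2.0e-04]]
[[ 1.     0.002  0.001  0.468]
 [-0.002  0.968  0.252  0.373]
 [-0.001 -0.252  0.968  0.45 ]
 [ 0.     0.     0.     1.   ]]
```

View pics/w1.png

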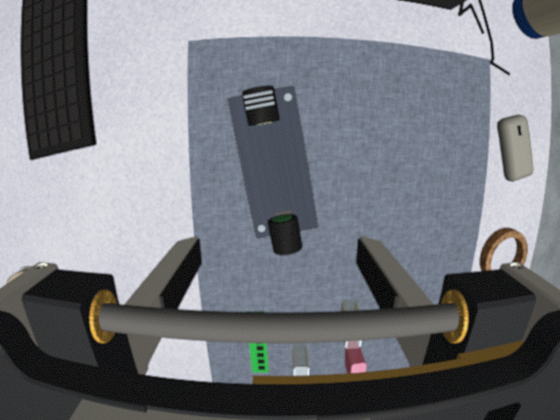

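>>> {"api": "servo_tool", "payload": {"series": [[0,0,0,0.03,-0.02,0,1],[0,0,0,0.06,-0.03,0,1],[0,0,0,0.1,-0.03,0,1],[0,0,0,0.1,-0.03,0,1],[0,0,0,0.1,-0.03,0,1],[0,0,0,0.1,-0.03,0,1]]}}

```text
time_s: 1.83
tool_pos: [0.5659, 0.2707, 0.2495]
orientation: [-66.4, 89.9, -156.4]
ft_force: [-0.2, 0.0, 0.2]
width: 0.0942
```

Run:
```python
from h import *
c=snap("wrist","w2")
a=load("w1")
for n,d,(r0,r1,c0,c1) in [("w1c",a,(70,270,200,340)),("w2c",c,(40,240,100,240))]:
    cv2.imwrite(f"pics/{n}.png",cv2.resize(d["pixels"][r0:r1,c0:c1,::-1],None,fx=3,fy=3,interpolation=cv2.INTER_CUBIC))
```

```text
(no output)
```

View pics/w2.png

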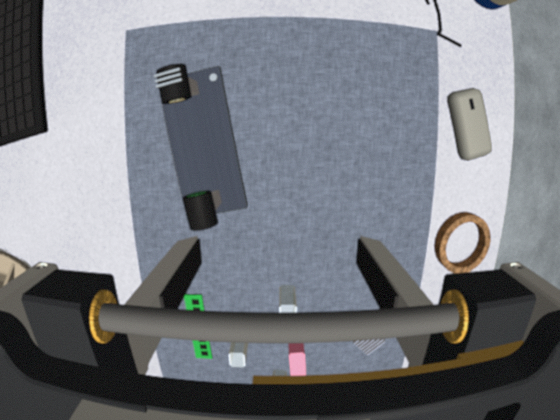

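View pics/w1c.png

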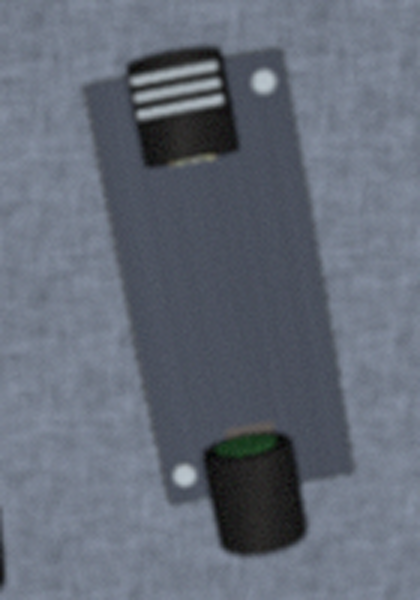

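View pics/w2c.png

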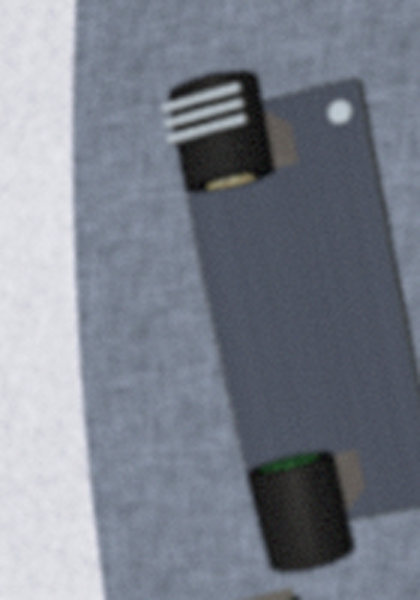

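Run:
```python
from h import *
a=load("w1");b=load("w2")
A=lambda u,v:(200+u/3,70+v/3)
B=lambda u,v:(100+u/3,40+v/3)
pl=np.array([onplane(a,*A(*p),.014,True) for p in [(84,85),(283,48),(353,468),(168,503)]])
print(pl.round(4),pl.mean(0)); 
d=(pl[0]+pl[1]-pl[2]-pl[3])/2;print("len",np.linalg.norm(d),"w",np.linalg.norm((pl[1]+pl[2]-pl[0]-pl[3])/2),"yaw of y-axis from world y",np.degrees(np.arctan2(-d[0],d[1])))
print("corner TR tri",tri([ray(a,*A(283,48),True),ray(b,*B(362,80),True)]))
for n,p,q in [("meter front",(247.5,443),(291,461)),("meter rear",(262,541),(312,559)),("lamp front",(191,157),(230,183))]:
    print(n,tri([ray(a,*A(*p),True),ray(b,*B(*q),True)]).round(4), onplane(a,*A(*p),.087,True).round(4), onplane(b,*B(*q),.087,True).round(4))
```

```text
[[0.4005 0.4108 0.014 ]
 [0.4886 0.4262 0.014 ]
 [0.5225 0.2337 0.014 ]
 [0.4352 0.2165 0.014 ]] [0.46168425 0.3217827  0.014     ]
len 0.19640330412147441 w 0.08919523063703443 yaw of y-axis from world y 10.056328688436373
corner TR tri [0.48874194 0.42661223 0.00833354]
meter front [0.4719 0.2672 0.0871] [0.472  0.2673 0.087 ] [0.4718 0.267  0.087 ]
meter rear [0.4779 0.2271 0.0876] [0.4778 0.2265 0.087 ] [0.4779 0.2273 0.087 ]
lamp front [0.4509 0.3759 0.0851] [0.4512 0.3765 0.087 ] [0.4514 0.375  0.087 ]
```

>>> {"api": "servo_tool", "payload": {"series": [[0,0,0,-0.005,-0.038,-0.005,1],[0,0,0,-0.01,-0.076,-0.01,1],[0,0,0,-0.02,-0.114,-0.015,1],[0,0,0,-0.03,-0.152,-0.02,1],[0,0,0,-0.04,-0.19,-0.03,1],[0,0,0,-0.05,-0.23,-0.04,1],[0,0,0,-0.058,-0.27,-0.04,1],[0,0,0,-0.058,-0.31,-0.04,1],[0,0,0,-0.058,-0.33,-0.04,1],[0,0,0,-0.058,-0.33,-0.04,1]]}}

```text
time_s: 2.72
tool_pos: [0.5078, -0.0638, 0.2109]
orientation: [122.5, 89.9, 32.1]
ft_force: [-0.7, -0.3, -0.2]
width: 0.0941
```

>>> {"api": "servo_tool", "payload": {"series": [[0,0,0,0,0,0,1],[0,0,0,0,0,0,1]]}}

```text
time_s: 2.88
tool_pos: [0.5086, -0.0587, 0.2103]
orientation: [164.6, 89.9, 74.6]
ft_force: [0.4, -0.1, 0.0]
width: 0.094
```

Run:
```python
from h import *
c=snap("wrist","w3")
```

>>> {"api": "servo_tool", "payload": {"series": [[0,0,0,0.04,0,0,1],[0,0,0,0.08,0,0,1],[0,0,0,0.1,0,0,1],[0,0,0,0.1,0,0,1],[0,0,0,0.1,0,0,1],[0,0,0,0.1,0,0,1]]}}

```text
time_s: 3.43
tool_pos: [0.6081, -0.0594, 0.2098]
orientation: [-95.0, 89.9, 174.9]
ft_force: [-0.2, 0.7, 0.0]
width: 0.094
```

Run:
```python
from h import *
c=snap("wrist","w4")
```

```text
(no output)
```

View pics/w3.png

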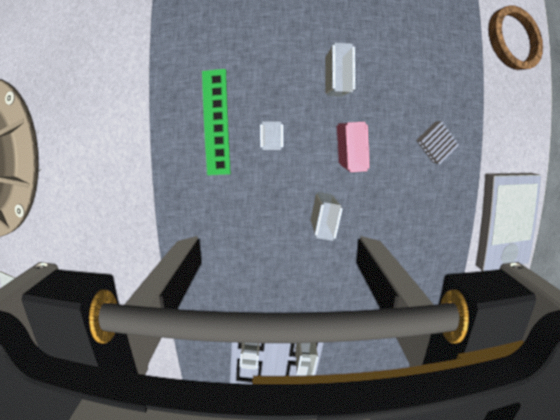

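View pics/w4.png

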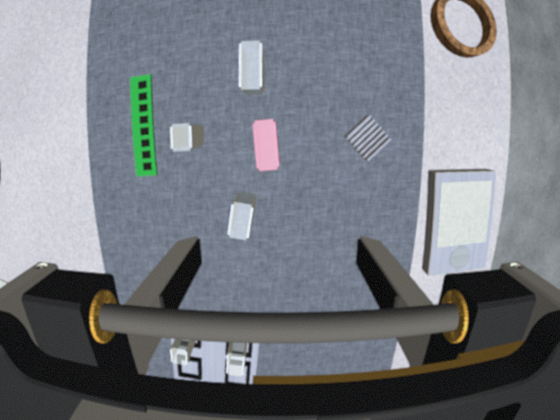

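Run:
```python
from h import *
R={"w3":{"long":(344,67),"short":(272,135),"med":(328,220)},"w4":{"long":(250,65),"short":(181,137),"med":(241,215)}}
for w in R:
    d=load(w)["pixels"][:,:,::-1]
    t=[cv2.resize(d[v-32:v+32,u-22:u+22],None,fx=6,fy=6,interpolation=cv2.INTER_CUBIC) for u,v in R[w].values()]
    cv2.imwrite(f"pics/{w}c.png",np.hstack(t))
```

```text
(no output)
```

View pics/w3c.png

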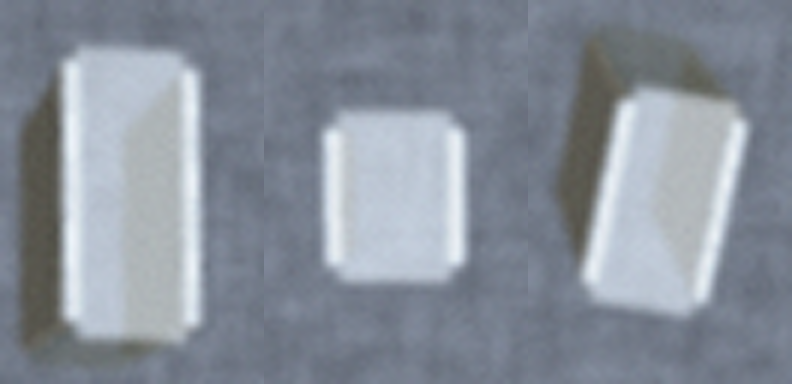

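View pics/w4c.png

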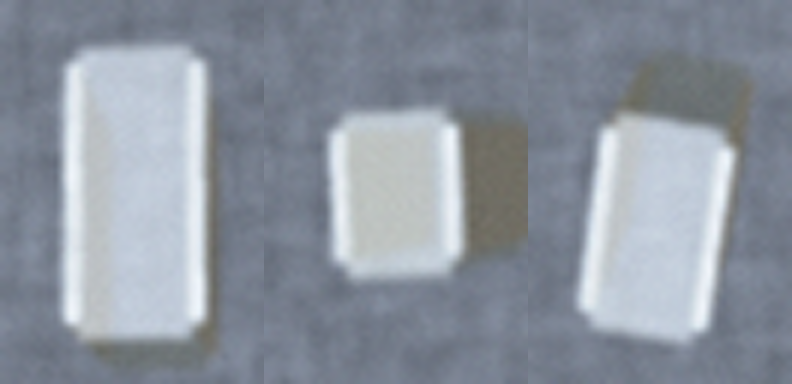

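```bash
cat >> h.py <<'E'
def top(w,u,v,z,thr=150,h=34,show=False):
    c=load(w);g=cv2.cvtColor(c["pixels"],cv2.COLOR_RGB2GRAY)
    r0,c0=max(v-h,0),max(u-h,0); k=4
    G=cv2.resize(g[r0:v+h,c0:u+h],None,fx=k,fy=k,interpolation=cv2.INTER_CUBIC)
    m=(G>thr).astype(np.uint8); n,l,s,ct=cv2.connectedComponentsWithStats(m)
    i=l[(v-r0)*k,(u-c0)*k] or 1+s[1:,4].argmax()
    cs=max(cv2.findContours((l==i).astype(np.uint8),0,cv2.CHAIN_APPROX_NONE)[0],key=len)[:,0].astype(float)
    px=(cs+.5)/k-.5+[c0,r0]
    P=onplane(c,px[:,0],px[:,1],z,True)
    (x,y),(a,b),ang=cv2.minAreaRect((P[:,:2]*1000).astype(np.float32))
    if a>b: ang-=90; a,b=b,a   # ang: direction of short side (block x)
    ang=(ang+90)%180-90
    pc=proj(c,[x/1000,y/1000,z],True)
    return np.array([x,y])/1000,(round(a,1),round(b,1)),ang,ray(c,*pc,True)
E
python3 - <<'E'
from h import *
R={"w3":{"long":(344,67),"short":(272,135),"med":(328,220)},"w4":{"long":(250,65),"short":(181,137),"med":(241,215)}}
for n in R["w3"]:
    for thr in (145,158):
        o=[top(w,*R[w][n],.062,thr) for w in R]
        print(n,thr,[(x[0].round(4),x[1],round(x[2],1)) for x in o],"tri",tri([x[3] for x in o]).round(4))
E
```

```text
long 145 [(array([0.5793, 0.0802]), (26.1, 55.5), -0.1), (array([0.5786, 0.0803]), (26.6, 55.1), -0.4)] tri [0.5788 0.0797 0.0647]
long 158 [(array([0.5792, 0.0801]), (25.4, 54.4), 0.0), (array([0.5787, 0.0802]), (25.8, 54.3), -0.4)] tri [0.5789 0.0798 0.0638]
short 145 [(array([0.5019, 0.0039]), (26.3, 31.4), 0.0), (array([0.5016, 0.0039]), (26.6, 32.1), -0.3)] tri [0.5019 0.0039 0.0629]
short 158 [(array([0.5019, 0.0038]), (25.8, 30.5), -0.3), (array([0.5016, 0.0039]), (26.0, 31.0), -0.1)] tri [0.5019 0.0039 0.0629]
med 145 [(array([ 0.5657, -0.0917]), (26.4, 43.4), -10.5), (array([ 0.565 , -0.0915]), (26.8, 43.6), -9.9)] tri [ 0.5653 -0.0909  0.0643]
med 158 [(array([ 0.5656, -0.0916]), (25.8, 42.5), -10.3), (array([ 0.565 , -0.0914]), (26.2, 42.9), -9.7)] tri [ 0.5653 -0.0909  0.064 ]
```

>>> {"api": "servo_tool", "payload": {"series": [[0,0,0,-0.01,-0.038,0,1],[0,0,0,-0.02,-0.076,0,1],[0,0,0,-0.03,-0.114,0,1],[0,0,0,-0.04,-0.152,0,1],[0,0,0,-0.05,-0.19,0,1],[0,0,0,-0.06,-0.23,0,1],[0,0,0,-0.06,-0.27,0,1],[0,0,0,-0.06,-0.31,0,1],[0,0,0,-0.06,-0.31,0,1],[0,0,0,-0.06,-0.31,0,1]]}}

```text
time_s: 4.32
tool_pos: [0.5471, -0.3724, 0.2105]
orientation: [10.1, 90.0, -80.3]
ft_force: [-0.3, 0.6, -0.5]
width: 0.0942
```

>>> {"api": "servo_tool", "payload": {"series": [[0,0,0,0,0,0,1],[0,0,0,0,0,0,1]]}}

```text
time_s: 4.48
tool_pos: [0.5492, -0.3685, 0.2103]
orientation: [153.7, 89.9, 63.7]
ft_force: [0.2, 0.3, -0.0]
width: 0.0941
```

Run:
```python
from h import *
c=snap("wrist","w5")
```

>>> {"api": "servo_tool", "payload": {"series": [[0,0,0,-0.04,0,0,1],[0,0,0,-0.08,0,0,1],[0,0,0,-0.08,0,0,1],[0,0,0,-0.08,0,0,1],[0,0,0,-0.08,0,0,1]]}}

```text
time_s: 4.95
tool_pos: [0.4698, -0.369, 0.2106]
orientation: [111.7, 89.9, 21.7]
ft_force: [0.8, 0.0, 0.1]
width: 0.094
```

Run:
```python
from h import *
c=snap("wrist","w6")
```

```text
(no output)
```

View pics/w5.png

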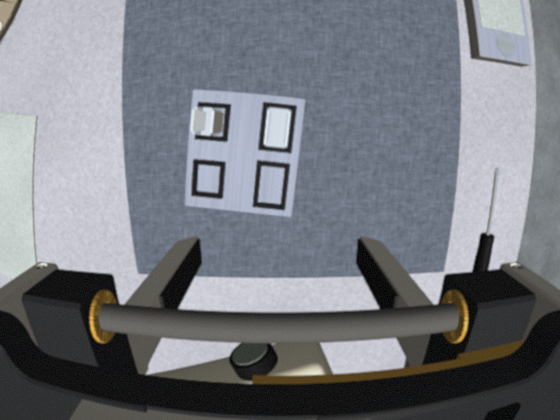

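View pics/w6.png

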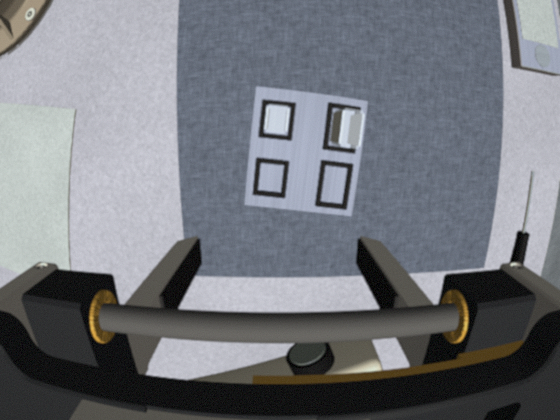

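```bash
cat >> h.py <<'E'
def rim(w,u,v,z,thr=85,h=36):
    c=load(w);g=cv2.cvtColor(c["pixels"],cv2.COLOR_RGB2GRAY);k=4;r0,c0=v-h,u-h
    G=cv2.resize(g[r0:v+h,c0:u+h],None,fx=k,fy=k,interpolation=cv2.INTER_CUBIC)
    n,l,s,ct=cv2.connectedComponentsWithStats((G<thr).astype(np.uint8))
    i=1+np.argmin([np.hypot(*(q-[h*k,h*k]))+(1e4 if a<300 else 0) for q,a in zip(ct[1:],s[1:,4])])
    cs,_=cv2.findContours((l==i).astype(np.uint8),cv2.RETR_CCOMP,cv2.CHAIN_APPROX_NONE)
    out=[]
    for q in sorted(cs,key=len)[::-1][:2]:
        px=(q[:,0].astype(float)+.5)/k-.5+[c0,r0]; P=onplane(c,px[:,0],px[:,1],z,True)
        (x,y),(a,b),ang=cv2.minAreaRect((P[:,:2]*1000).astype(np.float32))
        if a>b: ang-=90;a,b=b,a
        ang=(ang+90)%180-90; out.append((np.round([x,y],1),(round(a,1),round(b,1)),round(ang,1)))
    return out
E
python3 - <<'E'
from h import *
R={"short":[("w5",208,180),("w6",270,178)],"med":[("w5",271,185),("w6",333,185)]}
for n in R:
    cc=[]
    for w,u,v in R[n]:
        for r in rim(w,u,v,.014): print(n,w,r)
        q=rim(w,u,v,.014)[1]; c=load(w); cc.append(ray(c,*proj(c,[*(q[0]/1000),.014],True),True))
    print("tri inner",tri(cc).round(4))
for n,w,u,v in [("stS",'w6',277,119),("stM",'w5',277,128)]: print(n,top(w,u,v,.066,150)[:3])
d=[load(w)["pixels"][v-60:v+60,u-60:u+60,::-1] for w,u,v in [("w5",240,160),("w6",300,160)]]
cv2.imwrite("pics/rackc.png",cv2.resize(np.hstack(d),None,fx=3.3,fy=3.3,interpolation=cv2.INTER_CUBIC))
E
```

```text
short w5 (array([ 461.3, -359.8]), (40.0, 46.0), -6.5)
short w5 (array([ 461.7, -359.6]), (30.3, 36.5), -6.3)
short w6 (array([ 460.8, -359.9]), (39.7, 46.1), -6.5)
short w6 (array([ 461. , -359.5]), (31.0, 36.5), -6.3)
tri inner [ 0.4609 -0.3601  0.0105]
med w5 (array([ 540.3, -368.6]), (39.4, 57.9), -6.4)
med w5 (array([ 540.4, -368.2]), (31.2, 48.3), -6.3)
med w6 (array([ 539.8, -368.6]), (40.2, 58.1), -6.3)
med w6 (array([ 539.7, -368.2]), (30.4, 48.3), -6.4)
tri inner [ 0.5403 -0.3688  0.0105]
stS (array([ 0.46880786, -0.28931979]), (25.3, 30.4), -6.339241027832031)
stM (array([ 0.54839862, -0.29728073]), (25.5, 41.5), -6.125740051269531)
```

View pics/rackc.png

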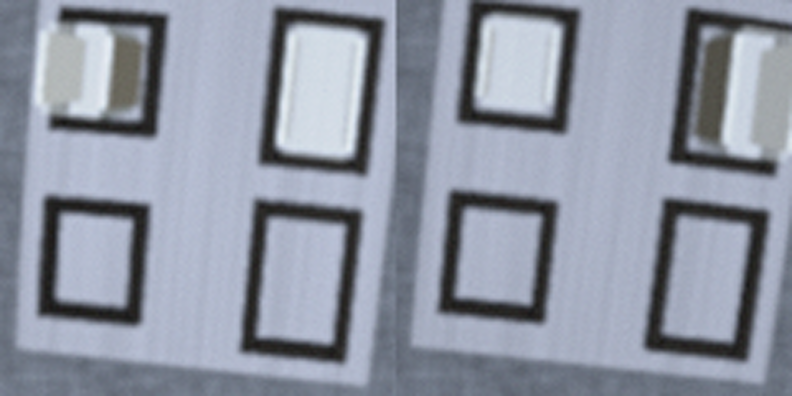

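>>> {"api": "servo_tool", "payload": {"series": [[0,0,-2,0.015,0.038,0,1],[0,0,-4,0.03,0.076,0,1],[0,0,-6,0.045,0.114,0,1],[0,0,-8,0.06,0.152,0,1],[0,0,-10,0.075,0.19,-0.01,1],[0,0,-10,0.09,0.226,-0.02,1],[0,0,-10,0.0955,0.26,-0.04,1],[0,0,-10,0.0955,0.278,-0.06,1],[0,0,-10,0.0955,0.278,-0.08,1],[0,0,-10,0.0955,0.278,-0.08,1]]}}

```text
time_s: 5.83
tool_pos: [0.5633, -0.0894, 0.1268]
orientation: [-75.7, 89.7, -175.6]
ft_force: [-0.6, -0.5, 0.4]
width: 0.0941
```

>>> {"api": "servo_tool", "payload": {"series": [[0,0,0,0,0,0,1],[0,0,0,0,0,0,1],[0,0,0,0,0,0,1]]}}

```text
time_s: 6.08
tool_pos: [0.5651, -0.0931, 0.1314]
orientation: [94.6, 89.9, -5.6]
ft_force: [-0.2, 0.1, -0.7]
width: 0.0941
```

Run:
```python
from h import *
print(ctrl.read_state()["tool_pos"]);c=snap("wrist","w7"); print(proj(c,[.5653,-.0914,.062],True))
```

```text
[ 0.56510357 -0.09313447  0.1314108 ]
[277.17255425 209.78408035]
```

View pics/w7.png

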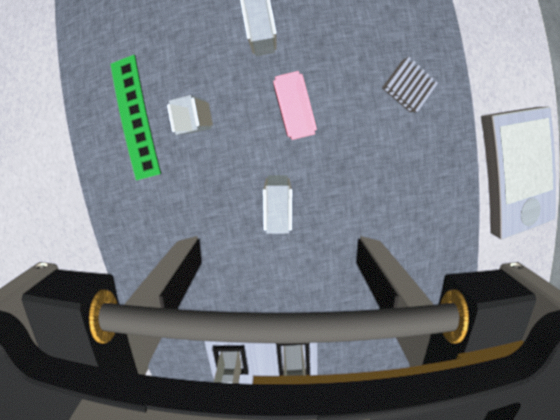

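>>> {"api": "servo_tool", "payload": {"series": [[0,0,0,0,0.0015,-0.03,1],[0,0,0,0,0.0015,-0.06,1],[0,0,0,0,0.0015,-0.08,1],[0,0,0,0,0.0015,-0.09,1],[0,0,0,0,0.0015,-0.09,1],[0,0,0,0,0.0015,-0.09,0],[0,0,0,0,0.0015,-0.09,-0.3],[0,0,0,0,0.0015,-0.09,-0.5],[0,0,0,0,0.0015,-0.09,-0.7],[0,0,0,0,0.0015,-0.09,-1]], "squeeze": 20}}

```text
time_s: 6.97
tool_pos: [0.5648, -0.0907, 0.0409]
orientation: [113.7, 89.9, 13.6]
ft_force: [-0.3, 0.9, -0.0]
width: 0.0639
```

>>> {"api": "servo_tool", "payload": {"series": [[0,0,0,0,0,0,-1],[0,0,0,0,0,0,-1],[0,0,0,0,0,0,-1],[0,0,0,0,0,0,-1],[0,0,0,0,0,0,-1],[0,0,0,0,0,0,-1]]}}

```text
time_s: 7.47
tool_pos: [0.5643, -0.0908, 0.0401]
orientation: [-85.0, 90.0, 174.8]
ft_force: [0.1, 0.5, -0.2]
width: 0.0239
```

>>> {"api": "servo_tool", "payload": {"series": [[0,0,0,0,0,0.01,-1],[0,0,0,0,0,0.03,-1],[0,0,0,0,0,0.06,-1],[0,0,0,0,0,0.09,-1],[0,0,0,0,0,0.1,-1],[0,0,0,0,0,0.1,-1],[0,0,0,0,0,0.1,-1],[0,0,0,0,0,0.1,-1]]}}

```text
time_s: 8.13
tool_pos: [0.5637, -0.0905, 0.1392]
orientation: [-86.1, 89.9, 173.8]
ft_force: [0.1, 0.7, -1.9]
width: 0.0231
```

Run:
```python
from h import *
print(ctrl.read_state()["tool_pos"],ctrl.read_state()["width"]);c=snap("wrist","w8")
cv2.imwrite("pics/w8c.png",cv2.resize(c["pixels"][180:310,200:360,::-1],None,fx=4,fy=4,interpolation=cv2.INTER_CUBIC))
```

```text
[ 0.56366777 -0.09049314  0.13921469] 0.023129978378034644
```

View pics/w8c.png

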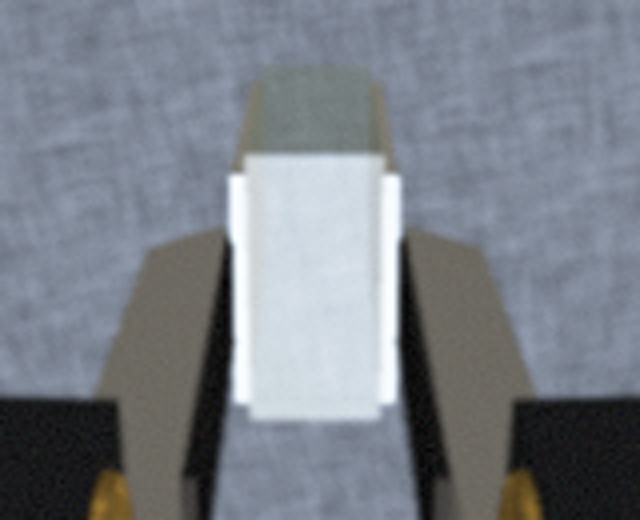

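Run:
```python
from h import *
from scipy.spatial.transform import Rotation as R
for t in (175,190): 
    r=top("w8",279,250,.161,t,40); print(r[:3], r[0]-ctrl.read_state()["tool_pos"][:2])
s=ctrl.read_state();print(s["tool_pos"]);print(R.from_euler('xyz',s["orientation"],degrees=True).as_matrix().round(4))
print(np.array(load("w8")["pose"]).round(4))
```

```text
(array([ 0.56433624, -0.0910424 ]), (25.1, 42.7), -9.910453796386719) [ 0.00080088 -0.00043591]
(array([ 0.56431134, -0.09100732]), (24.8, 42.1), -10.117691040039062) [ 0.00077598 -0.00040083]
[ 0.56353536 -0.09060649  0.13899843]
[[-1.900e-03  9.843e-01 -1.763e-01]
 [-0.000e+00 -1.763e-01 -9.843e-01]
 [-1.000e+00 -1.800e-03  4.000e-04]]
[[ 0.9843  0.1703  0.0458  0.5775]
 [-0.1763  0.9526  0.248  -0.019 ]
 [-0.0014 -0.2522  0.9677  0.3386]
 [ 0.      0.      0.      1.    ]]
```

>>> {"api": "servo_tool", "payload": {"series": [[0,0,0.5,-0.003,-0.03,0,-1],[0,0,1,-0.006,-0.065,0,-1],[0,0,1.5,-0.009,-0.1,0,-1],[0,0,2,-0.012,-0.135,0,-1],[0,0,2.5,-0.015,-0.17,0,-1],[0,0,3,-0.018,-0.205,0,-1],[0,0,3.6,-0.021,-0.24,0,-1],[0,0,3.6,-0.0242,-0.265,0,-1],[0,0,3.6,-0.0242,-0.2776,0,-1],[0,0,3.6,-0.0242,-0.2776,0,-1]]}}

```text
time_s: 9.02
tool_pos: [0.5384, -0.3714, 0.139]
orientation: [-64.0, 89.9, -160.8]
ft_force: [0.3, -0.1, -1.2]
width: 0.0234
```

>>> {"api": "servo_tool", "payload": {"series": [[0,0,0,0,0,-0.02,-1],[0,0,0,0,0,-0.04,-1],[0,0,0,0,0,-0.06,-1],[0,0,0,0,0,-0.06,-1],[0,0,0,0,0,-0.06,-1],[0,0,0,0,0,-0.06,-1]]}}

```text
time_s: 9.52
tool_pos: [0.5406, -0.368, 0.0809]
orientation: [73.9, 90.0, -22.6]
ft_force: [-0.4, -0.0, -0.1]
width: 0.0234
```

Run:
```python
from h import *
s=ctrl.read_state();print(s["tool_pos"],s["width"]);c=snap("wrist","w9")
zt=.062+s["tool_pos"][2]-.0401
print(top("w9",279,250,zt,190,40)[:3])
cv2.imwrite("pics/w9c.png",cv2.resize(c["pixels"][130:340,180:380,::-1],None,fx=2.8,fy=2.8,interpolation=cv2.INTER_CUBIC))
```

```text
[ 0.54061573 -0.36796125  0.08086164] 0.023391973808345075
(array([ 0.54137909, -0.36811652]), (24.6, 42.0), -6.5504150390625)
```

View pics/w9c.png

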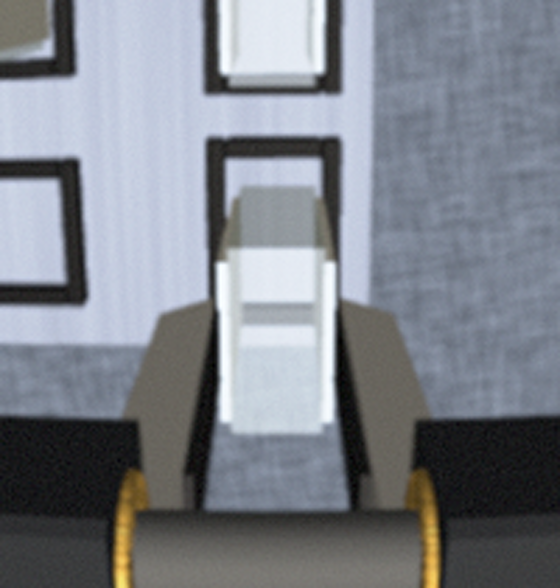

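>>> {"api": "servo_tool", "payload": {"series": [[0,0,0,-0.0012,-0.0005,-0.005,-1],[0,0,0,-0.0012,-0.0005,-0.015,-1],[0,0,0,-0.0012,-0.0005,-0.022,-1],[0,0,0,-0.0012,-0.0005,-0.028,-1],[0,0,0,-0.0012,-0.0005,-0.032,-1],[0,0,0,-0.0012,-0.0005,-0.035,-1],[0,0,0,-0.0012,-0.0005,-0.036,-1],[0,0,0,-0.0012,-0.0005,-0.036,-1],[0,0,0,-0.0012,-0.0005,-0.036,-1],[0,0,0,-0.0012,-0.0005,-0.036,-1]]}}

```text
time_s: 10.4
tool_pos: [0.5389, -0.369, 0.0442]
orientation: [25.0, 90.0, -71.6]
ft_force: [-0.5, -1.0, -0.7]
width: 0.0233
```

Run:
```python
from h import *
s=ctrl.read_state();print(s["tool_pos"],s["width"],s["ft_force"]);c=snap("wrist","w10")
zt=.066
print(top("w10",279,250,zt,190,40)[:3])
cv2.imwrite("pics/w10c.png",cv2.resize(c["pixels"][130:340,180:380,::-1],None,fx=2.8,fy=2.8,interpolation=cv2.INTER_CUBIC))
```

```text
[ 0.53892535 -0.36896279  0.04417413] 0.023333397306340355 [-0.54510777 -0.99981048 -0.69566669]
(array([ 0.53965314, -0.36918356]), (24.6, 42.1), -6.5474395751953125)
```

View pics/w10c.png

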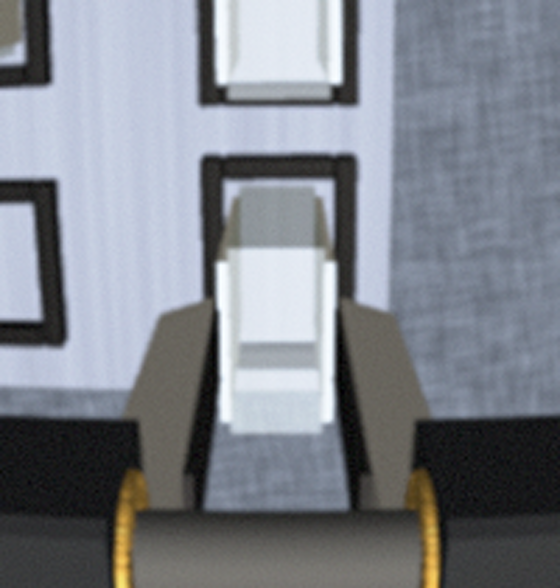

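>>> {"api": "servo_tool", "payload": {"series": [[0,0,0,0,0,-0.0003,-0.4],[0,0,0,0,0,-0.0003,-0.2],[0,0,0,0,0,-0.0003,0],[0,0,0,0,0,-0.0003,0],[0,0,0,0,0,0.02,0],[0,0,0,0,0,0.05,0],[0,0,0,0,0,0.09,0.5],[0,0,0,0,0,0.12,1],[0,0,0,0,0,0.15,1],[0,0,0,0,0,0.15,1]]}}

```text
time_s: 11.28
tool_pos: [0.5408, -0.3708, 0.2001]
orientation: [71.8, 89.6, -24.8]
ft_force: [0.9, -0.1, 0.6]
width: 0.0706
```

>>> {"api": "servo_tool", "payload": {"series": [[0,0,0,0,0,0,1],[0,0,0,0,0,0,1]]}}

```text
time_s: 11.45
tool_pos: [0.5388, -0.3685, 0.1937]
orientation: [-147.5, 90.0, 115.9]
ft_force: [0.8, 0.3, -1.3]
width: 0.0836
```

Run:
```python
from h import *
s=ctrl.read_state();print(s["tool_pos"],s["width"]);c=snap("wrist","w11")
```

```text
[ 0.53879278 -0.3685182   0.19365963] 0.0835895890109708
```

View pics/w11.png

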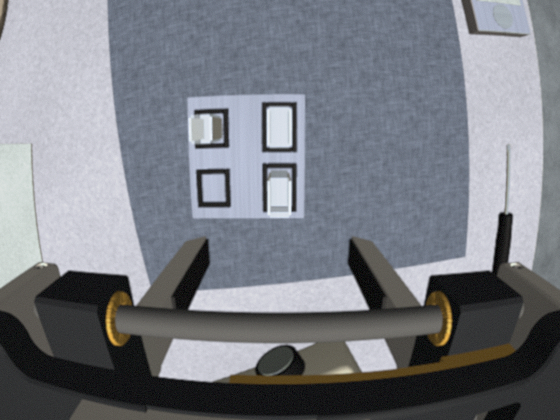

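>>> {"api": "servo_tool", "payload": {"series": [[0,0,1,-0.004,0.04,0,1],[0,0,2,-0.008,0.08,0,1],[0,0,3,-0.012,0.12,0,1],[0,0,4,-0.016,0.16,0,1],[0,0,5,-0.02,0.2,0,1],[0,0,6,-0.024,0.24,-0.01,1],[0,0,6.3,-0.028,0.28,-0.02,1],[0,0,6.3,-0.032,0.32,-0.04,1],[0,0,6.3,-0.036,0.355,-0.06,1],[0,0,6.3,-0.037,0.3724,-0.07,1]]}}

```text
time_s: 12.33
tool_pos: [0.4996, 0.0076, 0.1215]
orientation: [-93.2, 89.8, 176.8]
ft_force: [-0.2, -0.5, 0.3]
width: 0.094
```

>>> {"api": "servo_tool", "payload": {"series": [[0,0,0,0,0,0,1],[0,0,0,0,0,0,1],[0,0,0,0,0,0,1]]}}

```text
time_s: 12.58
tool_pos: [0.5018, 0.0026, 0.1239]
orientation: [-45.8, 89.9, -136.1]
ft_force: [-0.0, -0.8, 0.3]
width: 0.094
```

Run:
```python
from h import *
print(top("w11",280,195,.066,190,36)[:3])
s=ctrl.read_state();print(s["tool_pos"],s["width"]);c=snap("wrist","w12")
u=proj(c,[.5018,.0039,.062],True).round().astype(int);print(u,[top("w12",*u,.062,t,36)[:3] for t in (150,165)])
```

```text
(array([ 0.53655133, -0.36912424]), (33.5, 42.1), -6.565643310546875)
[0.50176147 0.00261425 0.12391807] 0.09399039173033237
[278 212] [(array([0.5019491 , 0.00369919]), (25.9, 31.1), 0.01602383330464363), (array([0.50192511, 0.00372026]), (25.5, 30.3), -0.29917144775390625)]
```

View pics/w12.png

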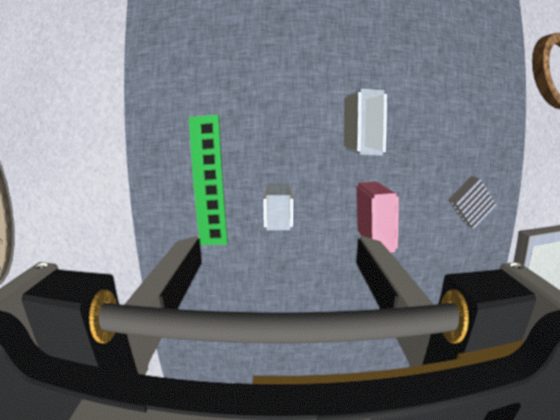

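>>> {"api": "servo_tool", "payload": {"series": [[0,0,0,0,0.001,-0.03,0.5],[0,0,0,0,0.001,-0.06,0.5],[0,0,0,0,0.001,-0.075,0.5],[0,0,0,0,0.001,-0.084,0.4],[0,0,0,0,0.001,-0.084,0.2],[0,0,0,0,0.001,-0.084,0],[0,0,0,0,0.001,-0.084,-0.3],[0,0,0,0,0.001,-0.084,-0.5],[0,0,0,0,0.001,-0.084,-0.7],[0,0,0,0,0.001,-0.084,-1]]}}

```text
time_s: 13.47
tool_pos: [0.5023, 0.0047, 0.0408]
orientation: [116.6, 89.9, 26.4]
ft_force: [-0.0, -0.0, -0.2]
width: 0.0307
```

>>> {"api": "servo_tool", "payload": {"series": [[0,0,0,0,0,0,-1],[0,0,0,0,0,0,-1],[0,0,0,0,0,0,-1],[0,0,0,0,0,0,-1]]}}

```text
time_s: 13.8
tool_pos: [0.5021, 0.0046, 0.0405]
orientation: [127.1, 90.0, 36.8]
ft_force: [-1.5, 0.5, 7.1]
width: 0.0235
```

>>> {"api": "servo_tool", "payload": {"series": [[0,0,0,0,0,0.015,-1],[0,0,0,0,0,0.045,-1],[0,0,0,0,0,0.075,-1],[0,0,-1,-0.003,-0.025,0.1,-1],[0,0,-2,-0.007,-0.06,0.1,-1],[0,0,-3,-0.011,-0.1,0.1,-1],[0,0,-4,-0.016,-0.14,0.1,-1],[0,0,-5,-0.021,-0.18,0.1,-1],[0,0,-6,-0.026,-0.22,0.1,-1],[0,0,-6.4,-0.031,-0.26,0.1,-1]]}}

```text
time_s: 14.63
tool_pos: [0.4702, -0.2572, 0.1402]
orientation: [155.2, 90.0, 58.5]
ft_force: [1.8, -0.4, -1.1]
width: 0.0233
```

>>> {"api": "servo_tool", "payload": {"series": [[0,0,0,-0.005,-0.035,0,-1],[0,0,0,-0.009,-0.07,0,-1],[0,0,0,-0.0105,-0.09,0,-1],[0,0,0,-0.0105,-0.104,0,-1],[0,0,0,-0.0105,-0.104,-0.01,-1],[0,0,0,-0.0105,-0.104,-0.03,-1],[0,0,0,-0.0105,-0.104,-0.05,-1],[0,0,0,-0.0105,-0.104,-0.06,-1],[0,0,0,-0.0105,-0.104,-0.06,-1],[0,0,0,-0.0105,-0.104,-0.06,-1]]}}

```text
time_s: 15.47
tool_pos: [0.4602, -0.3591, 0.0801]
orientation: [-103.4, 89.9, 159.9]
ft_force: [0.5, -0.7, -0.1]
width: 0.0234
```

Run:
```python
from h import *
s=ctrl.read_state();print(s["tool_pos"],s["width"]);c=snap("wrist","w13")
zt=.062+s["tool_pos"][2]-.0402
for t in (180,190,200):print(top("w13",279,250,zt,t,40)[:3])
cv2.imwrite("pics/w13c.png",cv2.resize(c["pixels"][130:340,180:380,::-1],None,fx=2.8,fy=2.8,interpolation=cv2.INTER_CUBIC))
```

```text
[ 0.46020842 -0.3591161   0.08005464] 0.02343898721150072
(array([ 0.46092715, -0.35954956]), (24.2, 30.2), -6.6065216064453125)
(array([ 0.46082251, -0.36106555]), (24.1, 26.6), -5.9797515869140625)
(array([ 0.46086456, -0.35690396]), (10.9, 17.1), 83.29386901855469)
```

View pics/w13c.png

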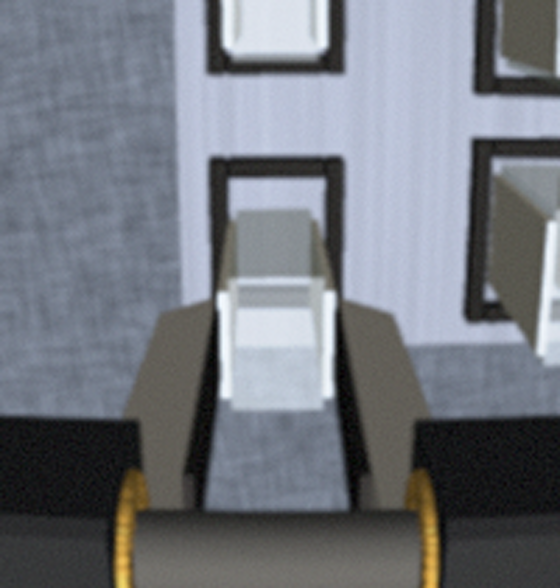

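>>> {"api": "servo_tool", "payload": {"series": [[0,0,0,0.0006,-0.0003,-0.005,-1],[0,0,0,0.0006,-0.0003,-0.015,-1],[0,0,0,0.0006,-0.0003,-0.022,-1],[0,0,0,0.0006,-0.0003,-0.028,-1],[0,0,0,0.0006,-0.0003,-0.032,-1],[0,0,0,0.0006,-0.0003,-0.035,-1],[0,0,0,0.0006,-0.0003,-0.036,-1],[0,0,0,0.0006,-0.0003,-0.036,-1],[0,0,0,0.0006,-0.0003,-0.036,-1],[0,0,0,0.0006,-0.0003,-0.036,-1]]}}

```text
time_s: 16.35
tool_pos: [0.4608, -0.36, 0.0444]
orientation: [-139.7, 90.0, 123.6]
ft_force: [-3.3, 1.0, 6.4]
width: 0.0234
```

Run:
```python
from h import *
s=ctrl.read_state();print(s["tool_pos"],s["width"],s["ft_force"]);c=snap("wrist","w14")
for t in (180,):print(top("w14",279,250,.066,t,40)[:3])
cv2.imwrite("pics/w14c.png",cv2.resize(c["pixels"][130:340,180:380,::-1],None,fx=2.8,fy=2.8,interpolation=cv2.INTER_CUBIC))
```

```text
[ 0.46075115 -0.36000192  0.0444178 ] 0.02336769443227119 [-3.26204853  1.01933013  6.42780847]
(array([ 0.46145441, -0.36068619]), (24.3, 30.0), -6.479347229003906)
```

View pics/w14c.png

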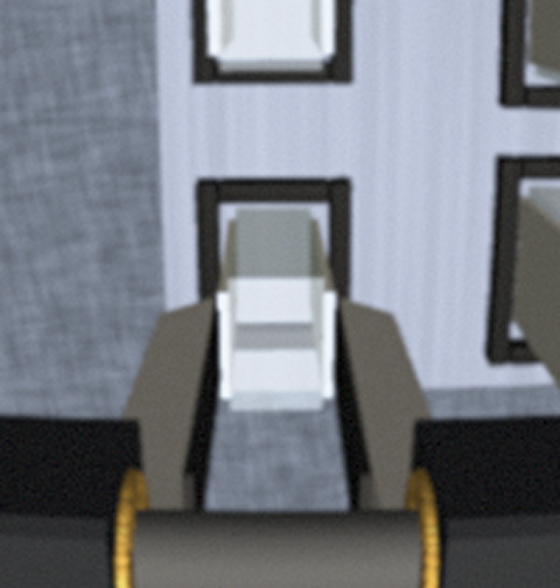

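On the floor (6 N upward), inside the rims. Release and lift.

>>> {"api": "servo_tool", "payload": {"series": [[0,0,0,0,0,0,-0.4],[0,0,0,0,0,0,-0.2],[0,0,0,0,0,0,0],[0,0,0,0,0,0,0],[0,0,0,0,0,0.02,0],[0,0,0,0,0,0.05,0],[0,0,0,0,0,0.09,0.5],[0,0,0,0,0,0.12,1],[0,0,0,0,0,0.15,1],[0,0,0,0,0,0.15,1]]}}

```text
time_s: 17.23
tool_pos: [0.4628, -0.3616, 0.1995]
orientation: [73.0, 89.6, -23.7]
ft_force: [0.6, -0.1, 1.0]
width: 0.0706
```

>>> {"api": "servo_tool", "payload": {"series": [[0,0,0,0,0,0,1],[0,0,0,0,0,0,1]]}}

```text
time_s: 17.4
tool_pos: [0.461, -0.3594, 0.1937]
orientation: [-156.9, 90.0, 106.5]
ft_force: [0.5, 0.2, 0.1]
width: 0.0836
```

Run:
```python
from h import *
s=ctrl.read_state();print(s["tool_pos"],s["width"]);c=snap("wrist","w15")
t=snap("top","t15"); sc=snap("scene","s15")
cv2.imwrite("pics/w15c.png",cv2.resize(c["pixels"][70:240,180:390,::-1],None,fx=3,fy=3,interpolation=cv2.INTER_CUBIC))
cv2.imwrite("pics/s15c.png",cv2.resize(sc["pixels"][180:290,80:220,::-1],None,fx=4,fy=4,interpolation=cv2.INTER_CUBIC))
```

```text
[ 0.46097129 -0.35939287  0.19366882] 0.08357922144618025
```

View pics/w15c.png

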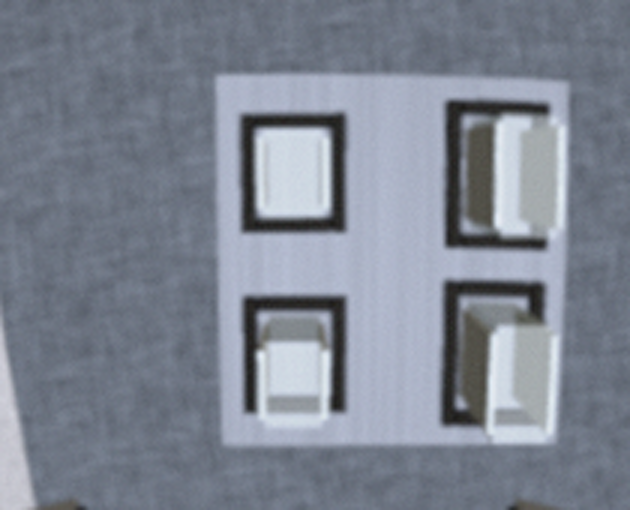

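View pics/s15c.png

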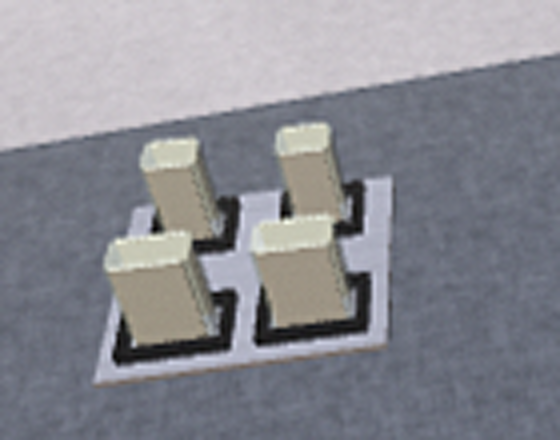

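>>> {"api": "servo_tool", "payload": {"series": [[0,0,1,0.01,0.038,0,1],[0,0,2,0.02,0.076,0,1],[0,0,3,0.03,0.115,0,1],[0,0,4,0.04,0.153,0,1],[0,0,5,0.05,0.19,0,1],[0,0,6,0.06,0.229,0,1],[0,0,6.3,0.07,0.267,0,1],[0,0,6.3,0.08,0.305,0,1],[0,0,6.3,0.09,0.343,0,1],[0,0,6.3,0.1,0.38,-0.01,1]]}}

```text
time_s: 18.38
tool_pos: [0.5617, 0.0223, 0.1847]
orientation: [117.6, 89.9, 27.2]
ft_force: [1.0, 0.1, 0.3]
width: 0.0942
```

>>> {"api": "servo_tool", "payload": {"series": [[0,0,0,0.01,0.035,-0.01,1],[0,0,0,0.0175,0.0596,-0.03,1],[0,0,0,0.0175,0.0596,-0.06,1],[0,0,0,0.0175,0.0596,-0.06,1],[0,0,0,0.0175,0.0596,-0.06,1],[0,0,0,0.0175,0.0596,-0.06,1]]}}

```text
time_s: 18.88
tool_pos: [0.5787, 0.0784, 0.125]
orientation: [-4.4, 90.0, -94.8]
ft_force: [0.4, -0.0, 0.7]
width: 0.0941
```

Run:
```python
from h import *
s=ctrl.read_state();print(s["tool_pos"],s["width"]);c=snap("wrist","w16")
u=proj(c,[.579,.08,.062],True).round().astype(int);print(u,[top("w16",*u,.062,t,36)[:3] for t in (150,165)])
```

```text
[0.57869063 0.07840229 0.12500205] 0.09410901235436432
[278 212] [(array([0.57891913, 0.07961124]), (26.5, 55.6), 0.31856897473335266), (array([0.57888727, 0.07969987]), (25.8, 54.8), 0.15806269645690918)]
```

View pics/w16.png

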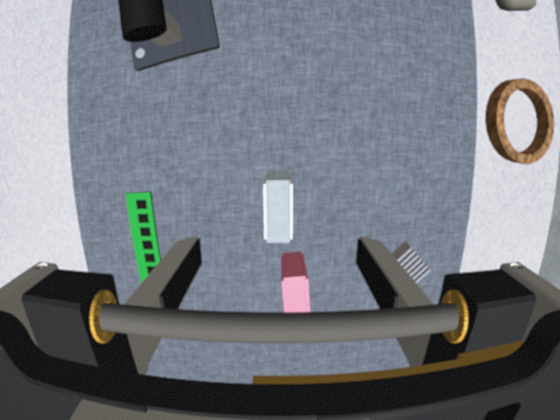

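>>> {"api": "servo_tool", "payload": {"series": [[0,0,0,0,0.0015,-0.03,0.5],[0,0,0,0,0.0015,-0.06,0.5],[0,0,0,0,0.0015,-0.075,0.5],[0,0,0,0,0.0015,-0.085,0.4],[0,0,0,0,0.0015,-0.085,0.2],[0,0,0,0,0.0015,-0.085,0],[0,0,0,0,0.0015,-0.085,-0.3],[0,0,0,0,0.0015,-0.085,-0.5],[0,0,0,0,0.0015,-0.085,-0.7],[0,0,0,0,0.0015,-0.085,-1]], "squeeze": 25}}

```text
time_s: 19.77
tool_pos: [0.5789, 0.0815, 0.0399]
orientation: [119.4, 89.9, 29.1]
ft_force: [0.2, -0.4, 0.4]
width: 0.0307
```

>>> {"api": "servo_tool", "payload": {"series": [[0,0,0,0,0,0,-1],[0,0,0,0,0,0,-1],[0,0,0,0,0,0,-1],[0,0,0,0,0,0,-1],[0,0,0,0,0,0,-1]]}}

```text
time_s: 20.18
tool_pos: [0.5787, 0.0814, 0.0395]
orientation: [134.6, 90.0, 44.2]
ft_force: [-0.8, -0.3, 6.3]
width: 0.0236
```

>>> {"api": "servo_tool", "payload": {"series": [[0,0,0,0,0,0.015,-1],[0,0,0,0,0,0.045,-1],[0,0,0,0,0,0.08,-1],[0,0,0,0,0,0.115,-1],[0,0,0,0,0,0.15,-1],[0,0,2,-0.015,0.025,0.16,-1],[0,0,4,-0.03,0.055,0.16,-1],[0,0,6,-0.045,0.09,0.16,-1],[0,0,8,-0.06,0.125,0.16,-1],[0,0,10.2,-0.076,0.16,0.16,-1]]}}

```text
time_s: 21.02
tool_pos: [0.5015, 0.2426, 0.1992]
orientation: [179.8, 90.0, 99.7]
ft_force: [-0.1, 0.2, -2.1]
width: 0.0236
```

>>> {"api": "servo_tool", "payload": {"series": [[0,0,0,-0.015,0.03,0,-1],[0,0,0,-0.03,0.06,0,-1],[0,0,0,-0.042,0.081,0,-1],[0,0,0,-0.042,0.081,0,-1],[0,0,0,-0.042,0.081,0,-1],[0,0,0,-0.042,0.081,0,-1]]}}

```text
time_s: 21.52
tool_pos: [0.4607, 0.3216, 0.199]
orientation: [-26.9, 90.0, -107.1]
ft_force: [0.3, -0.1, -2.3]
width: 0.0232
```

Run:
```python
from h import *
s=ctrl.read_state();print(s["tool_pos"],s["width"]);c=snap("wrist","w17")
zt=.062+s["tool_pos"][2]-.0395
for t in (180,190): print(top("w17",279,250,zt,t,44)[:3])
```

```text
[0.46067051 0.32159229 0.19896355] 0.02315410232948448
(array([0.46164566, 0.32035956]), (24.8, 52.8), 9.833507537841797)
(array([0.45190207, 0.31848975]), (6.9, 52.7), 12.416820526123047)
```

View pics/w17.png

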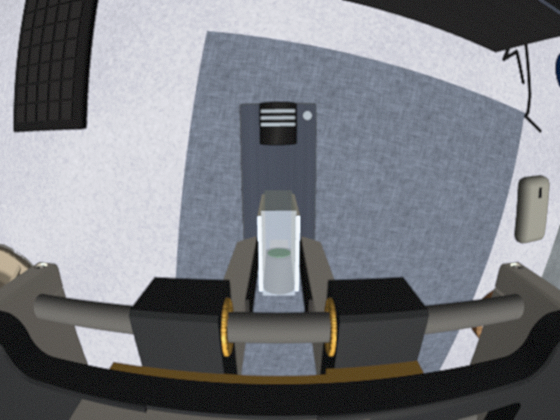

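>>> {"api": "servo_tool", "payload": {"series": [[0,0,0.3,0,0.0012,-0.015,-1],[0,0,0.3,0,0.0012,-0.035,-1],[0,0,0.3,0,0.0012,-0.055,-1],[0,0,0.3,0,0.0012,-0.075,-1],[0,0,0.3,0,0.0012,-0.09,-1],[0,0,0.3,0,0.0012,-0.1,-1],[0,0,0.3,0,0.0012,-0.104,-1],[0,0,0.3,0,0.0012,-0.104,-1],[0,0,0.3,0,0.0012,-0.104,-1],[0,0,0.3,0,0.0012,-0.104,-1]]}}

```text
time_s: 22.4
tool_pos: [0.4611, 0.3237, 0.0961]
orientation: [128.6, 89.9, 48.7]
ft_force: [-0.2, 0.6, -1.7]
width: 0.0237
```

>>> {"api": "servo_tool", "payload": {"series": [[0,0,0,0,0,0,-1],[0,0,0,0,0,0,-1],[0,0,0,0,0,0,-1],[0,0,0,0,0,0,-1],[0,0,0,0,0,0,-1],[0,0,0,0,0,0,-1]]}}

```text
time_s: 22.9
tool_pos: [0.4605, 0.3235, 0.0952]
orientation: [-112.1, 90.0, 168.1]
ft_force: [0.9, -0.7, -2.4]
width: 0.0234
```

Run:
```python
from h import *
s=ctrl.read_state();print(s["tool_pos"],s["width"],s["ft_force"],s["time_s"]);c=snap("wrist","w18")
zt=.062+s["tool_pos"][2]-.0395
for t in (160,170,180): print(zt,top("w18",279,250,zt,t,44)[:3])
sc=snap("scene","s18")
cv2.imwrite("pics/s18c.png",np.hstack([cv2.resize(sc["pixels"][y:y+120,x:x+130,::-1],None,fx=3,fy=3,interpolation=cv2.INTER_CUBIC) for x,y in ((330,110),(90,180))]))
cv2.imwrite("pics/w18c.png",cv2.resize(c["pixels"][60:340,160:400,::-1],None,fx=2,fy=2))
```

```text
[0.46048037 0.32352265 0.09519341] 0.0233795101639926 [ 0.85326826 -0.68596621 -2.36524759] 22.9
0.11769340620787375 (array([0.46137955, 0.32249789]), (25.0, 53.2), 10.208410263061523)
0.11769340620787375 (array([0.46143329, 0.32243298]), (24.9, 53.0), 10.137847900390625)
0.11769340620787375 (array([0.46140289, 0.32235553]), (24.8, 52.9), 10.175433158874512)
```

View pics/w18c.png

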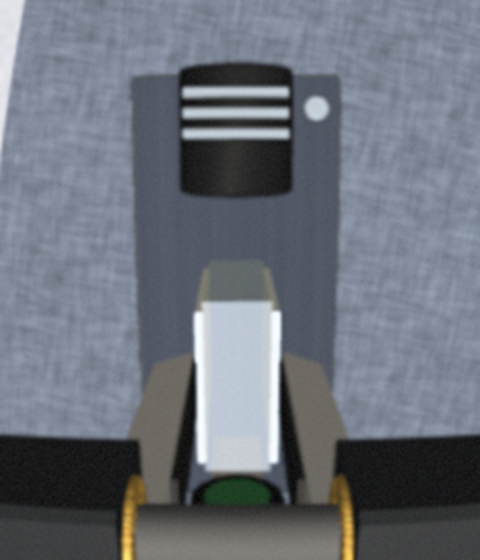

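View pics/s18c.png

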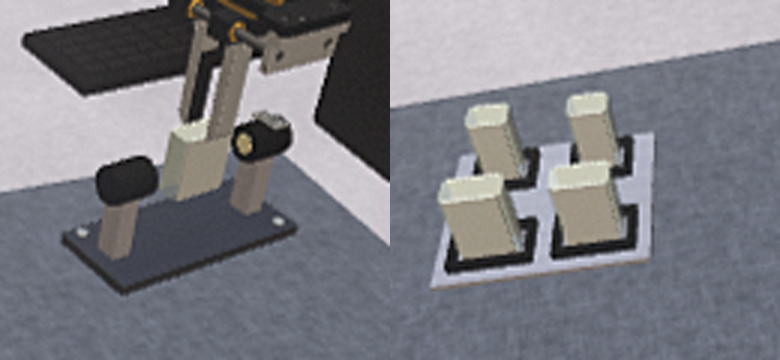

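```bash
python3 -c "
from cell import ctrl
print(ctrl.close_job())"
```

```text
the job is handed in; nothing more can be done
None
```

I put the medium and short blocks into their rows' free pockets and let go of them. The long block was held in the light path when I handed the job in at about 23 s.

- **Rack:** Just before release, the wrist camera put the medium block about 0.7 mm and the short block about 0.9 mm from their pocket centres. After release, the wrist and scene pictures showed both standing upright inside their rims, with the stored blocks apparently unmoved.
- **Light path:** The long block's centre measured (0.461, 0.322, 0.088) m, against a beam centre of (0.4616, 0.3217, 0.087) m. Its angle is 10.2°, against 10–10.9° for the beam. It was gripped at 23.4 mm, clear of the bench in both views.
- **Failed or disagreeing checks:**
  - The camera and the arm's own reading disagreed by about 0.8 mm sideways. I allowed for this when placing the blocks.
  - Heights measured from two views were up to 4 mm lower than the text for the rack rims and 6 mm lower for one bench-plate corner. The tops of the loose blocks came out 1–3 mm higher. I used the text's heights there, and contact at the short pocket's floor agreed with them.
  - The camera fit on the medium block after release was unusable, because its visible side merged with the top. I relied on the reading just before release and the later pictures.
- **Not checked:** I did not re-measure the heatsink or memory module at the end. No move came near either.

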